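# Unpin the indexing fixture, zero it and hold it at the third click

## Robot

A 6-joint arm with a two-finger parallel gripper is mounted at the origin on the work surface. World frame = base frame: x ahead of the robot, y to its left, z up, the work surface at z = 0. Lengths are in mm, angles in rad, forces in N, time in s.
With the tool pointing down it reaches from about 350 to 775 mm from the base axis. Payload 7.3 kg.
Tool frame: the origin (TCP) lies between the finger pads, 19 mm behind the fingertips; this is the grasp point; z points along the fingers, y is the line along which they close (so a half turn about z gives the same grasp; the last joint's range is limited). The gripper opens to 92 mm and grips with 3 to 60 N. Pads are 19 mm wide; open, the fingers measure 130 mm over their backs; the gripper's body (75 mm by 190 mm) begins 47 mm behind the grasp point.
Start: joints at [-1.258, 0.342, 1.524, -0, 1.275, -0.146], TCP at [232.532, -470.714, 245.541] pointing down, gripper open.
Joint ranges: [-2.53, 2.53], [-0.77, 2.02], [0.04, 2.7], [-1, 4.14], [0.28, 2.66], [-3.11, 3.11]. Speed limits (rad/s): [2.57, 2.57, 3.14, 3.14, 3.14, 3.14].

## Interface

Orientations are given as [roll, pitch, yaw] about the fixed x, y, z axes, in that order (R = Rz(yaw) Ry(pitch) Rx(roll)).
In Python, from plant import get_obs, vision, workorder gives the robot as it stands.
- The arm moves only by the shell command python3 -m pendant 'ROWS' [OPENING]. ROWS is a JSON object of lists of equal length, an entry for each row: "dp": the shift along the tool's x, y, z in m, a list of three; "rotation": the turn, a rotation vector about the tool's x, y, z in rad, a list of three. A call has 1 to 8 rows; each row is the pose to reach, as a shift and turn from the pose commanded when the call began, along the tool's axes at that moment; what a row does not reach only later rows make up. A row lasts 1/8 s, in which the tool goes at most 62.5 mm and 10.7 degrees, less where a joint would pass 70% of its speed; a pose out of reach is approached as far as the arm can. A call with a gripper value outside its range is refused whole. OPENING is the finger opening in m, from 0 to 0.0918, set as the call begins (- or left out, the last holds). The fingers move at their own pace and stop on an object; the grip force is fixed at half the most. Time passes only in rows, so rows that repeat a pose let the fingers close. It gives the time, the measured TCP pose, the force, the opening and the grip force at its end, in the units of the state.
- get_obs(): the state, without advancing time (a new reading comes with each control period).
- vision.capture(name): name is "scene" or "top" or "wrist"; returns a dict with "pixels" (384x512x3 uint8, red, green, blue), "vfov" (degrees; the focal length in pixels is half the picture's height over the tangent of half this angle, whatever the lens; pixels are square), "cx", "cy" (the principal point, pixels), "pose" (4x4, takes a point from camera to world coordinates); the wrist camera has in their place "T_tool_cam" (4x4, takes a point from camera to tool coordinates, whose origin is the TCP and whose axes are the flange's). Camera axes: x right, y up, looking along -z (the intrinsics and any distortion apply to the point x, -y, -z); pixel columns grow to the right and rows downward; lengths in mm; the calibration is good to about 2 mm. A picture is of the moment at which its call begins: read the wrist's pose just before it. There is no depth.
- workorder.close_job(): hands the job in; it is judged then, once.
The state is a dict: "time": time; "joint_positions": joint angles; "dq": joint speeds; "tau": joint torques, N m; "tool_pos": TCP position; "tcp_rot": TCP orientation; "contact_force": force on the tool from outside, world axes, zero at the start; "moment": the same for the moment, N m; "grip_width": finger opening in mm; "finger_force": force on a finger pad.
Only numpy, scipy, OpenCV 4.12 (cv2) and the standard library are available. Lean on these libraries where they do the work, as an engineer would, in place of code of your own. Each camera call takes 0.05 s, during which the arm holds its last target. There are 200 camera calls.

## Task

On the bench is an indexing fixture whose knob clicks from stop to stop. Pull the steel lock pin out of the plate and leave it in the grey parts tray; then turn the knob all the way back (counter-clockwise) to its zero stop, and from there count three clicks clockwise, without overrunning the third. Finish while still gripping the knob, holding it steady at the third click, and leave everything else on the bench where it is.

Things in the scene. Friction and masses are not known exactly. Their poses are not given: they have to be found in the camera images.
- fixture: indexing fixture: fixed dark steel plate 200 x 200 mm, 30 mm thick; origin at the centre of its underside, z up; the knob's vertical axis passes through it. A circle of small holes (most only marks) at 85 mm radius. White ticks mark the stops: zero, the long one, at +34 degrees (counter-clockwise from above) from the plate's x axis, the others clockwise every 22.5 degrees
- knob (a joint): angle of the indexing knob, rad, growing clockwise from above. 0 = zero stop (end stop at -0.08). A spring plunger clicks into a stop every 0.3927 rad (22.5 degrees): first 0.393, second 0.785, third 1.178, fourth 1.571; between stops it resists with about 0.15 Nm, then snaps on. Starts somewhere from the first to the second click. The pin, when in, blocks the pointer short of the third
- knob_grip (a point): point on the knob's axis, 75 mm above the bench, at grip height. The grip is a black bar 60 mm long, 16 mm thick, 53 to 87 mm above the bench, on a steel hub 54 mm across; grip it across its thickness. The point's x axis equals the plate's x axis at joint 0 and turns with the knob; the bar's long axis (and pointer) lies +34 degrees (counter-clockwise) from it
- pointer_tip (a point): end of the knob's steel pointer arm (10 mm wide, 37 to 45 mm above the bench), 92 mm from the knob's axis, top side
- pin: loose steel lock pin, about 60 g, origin at the centre of its lower end, z along it to its head: shank 8 mm diameter, 36 mm long, then a round head 16 mm diameter, 28 mm long (64 in all). Starts upright in a 25 mm deep, 10 mm wide hole of the plate on the third stop, lower end 5 mm above the bench, head 41 to 69 mm above the bench
- pin_head (a point): point on the pin's axis within its head, 52 mm from its lower end (57 mm above the bench at the start)
- pin_hole (a point): mouth of the pin's hole in the plate's top, 30 mm above the bench, 85 mm from the knob's axis
- tray: fixed grey open parts tray, 170 x 150 mm outside, 35 mm high, walls and floor 4 mm; origin at the centre of its underside, x along the 170 mm side
- nut: bystander: big loose hex nut 30 mm across, 16 mm high, lying in one corner of the tray; may be nudged but stays in the tray
- bolt: bystander: hex bolt standing on its head beside the tray, 62 mm high, 26 mm across
- jar: bystander: jar, 70 mm diameter, 90 mm high
- wrench: bystander: wrench lying on the bench
- screwdriver: bystander: screwdriver lying on the bench
- mug: bystander: white mug, 76 mm diameter, 90 mm high
There are look-alikes about, which are no part of the job. Of the things shaped like the tray, the grey one is meant.

How it is judged (in metres and radians):
On the way, in this order (a step that is already met when the one before it is completed fails the run):
1. the lock pin is out of the plate and left in the tray, let go (x of pin in the frame of tray between -0.085 and 0.085 m and y of pin in the frame of tray between -0.075 and 0.075 m and x of pin_head in the frame of tray between -0.085 and 0.085 m and y of pin_head in the frame of tray between -0.075 and 0.075 m and height (world z) of pin_head below 0.06 m and contact force between the fingers and pin below 0.1 N and linear speed of pin below 0.03 m/s), for 0.2 s.
2. the knob is turned back to its zero stop (value of joint knob below 0.12 rad), for 0.2 s.
3. the knob, gripped, stands at the third click (value of joint knob between 1.088 and 1.268 rad and contact force between the fingers and fixture above 5 N and distance between the grasp point and knob_grip below 0.03 m), for 0.2 s.
At the end, for the whole second after the job is handed in: the knob stands within 0.09 rad (5 degrees) of the third click, still, with the gripper holding it by its bar (TCP within 30 mm of the grip point, more than 5 N of finger contact); the pin lies at rest and untouched within the tray (all of step 1 and all of step 3 and velocity of joint knob between -0.05 and 0.05 rad/s); the arm keeps its last pose, push and grip.
It fails at once if the knob overruns the third click by more than half a step (past 1.375 rad) (value of joint knob above 1.375 rad).
It fails at once if a bystander other than the nut is moved more than 30 mm (distance of any of bolt, jar, wrench, screwdriver, mug from where it was at the start of the episode above 0.03 m).
It fails at once if the nut leaves the tray (horizontal distance between nut and tray above 0.115 m).
It also fails if it takes over 50 s, if anything falls off the work surface, if the arm or the gripper's body presses on something with over 40 N, if the wrist force passes 120 N, or if a joint passes its speed limit or range.

## Working session

There is one attempt and no reset: what is moved stays moved. The work goes in short steps, Python scripts to look and compute and a shell command to move; the robot and the scene stay as the last step left them, time stands still between calls to the robot, and variables do not carry over. Pictures are saved under pics/ and viewed, at most 10 in all, crops included, and the job is handed in when it is done.

```bash
ls; mkdir -p pics; python3 - <<'E'
from plant import get_obs, vision
import cv2,pickle
o=get_obs();print(o)
d={}
for n in("scene","top"):
    c=vision.capture(n);d[n]=c
    cv2.imwrite(f"pics/{n}.png",c["pixels"][:,:,::-1])
    print(n,{k:v for k,v in c.items() if k!="pixels"})
pickle.dump(d,open("c0.pkl","wb"))
E
```

```text
pics
{'time': 0.0, 'joint_positions': array([-1.25798847e+00,  3.42729857e-01,  1.52499642e+00, -1.97075354e-05,
        1.27540779e+00, -1.45987976e-01]), 'dq': array([-0.00077802, -0.00174612,  0.00075874, -0.00069909, -0.00043967,
       -0.00045576]), 'tau': array([ 4.26207798e-04, -4.31237698e+01, -2.44217741e+01,  7.15392851e-02,
        5.61062491e-02, -1.20130626e-04]), 'tool_pos': array([ 232.41062215, -470.33911164,  244.84843091]), 'tcp_rot': array([-3.14006489e+00, -2.05584723e-04,  4.58801425e-01]), 'contact_force': array([-0.02690196,  0.2003628 ,  0.32930899]), 'moment': array([-0.00347258,  0.02366975,  0.08421002]), 'finger_force': 0.0, 'grip_width': 91.94799817337449}
scene {'vfov': 51.49321607503118, 'cx': 255.13017046504737, 'cy': 190.6724419581787, 'pose': array([[ 7.34843830e-01, -4.54702481e-01,  5.03239703e-01,
         1.07433570e+03],
       [ 6.78180000e-01,  5.02176603e-01, -5.36554328e-01,
        -6.29456482e+02],
       [-8.74262042e-03,  7.35570740e-01,  6.77391507e-01,
         8.79563098e+02],
       [ 0.00000000e+00,  0.00000000e+00,  0.00000000e+00,
         1.00000000e+00]])}
top {'vfov': 55.56389183812163, 'cx': 258.4421198871313, 'cy': 194.9112568397819, 'pose': array([[ 2.02502528e-02,  9.96061445e-01, -8.63222196e-02,
         4.02076644e+02],
       [-9.99730310e-01,  2.11550579e-02,  9.57975821e-03,
        -1.43461362e+00],
       [ 1.13681794e-02,  8.61049468e-02,  9.96221212e-01,
         1.18110460e+03],
       [ 0.00000000e+00,  0.00000000e+00,  0.00000000e+00,
         1.00000000e+00]])}
```

View pics/top.png

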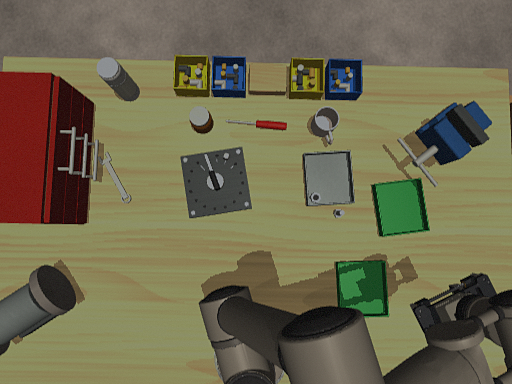

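View pics/scene.png

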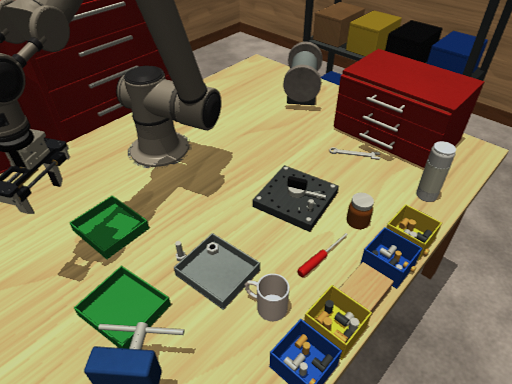

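The top view shows the fixture at about (215,182) and the grey tray at (329,179), with the nut at (315,197). The bolt is at (339,213), the mug at (325,122) and the jar at (201,120). The two green trays at (400,208) and (362,288) are look-alikes. Next I'll enlarge the fixture to find the pin.

```bash
cat > h.py <<'E'
import numpy as np, cv2
def ray(c,uv,z,pose=None):
    P=c["pose"] if pose is None else pose
    f=c["pixels"].shape[0]/2/np.tan(np.radians(c["vfov"]/2))
    d=P[:3,:3]@np.array([(uv[0]-c["cx"])/f,-(uv[1]-c["cy"])/f,-1])
    o=P[:3,3]; return (o+d*(z-o[2])/d[2])
def proj(c,p,pose=None):
    P=c["pose"] if pose is None else pose
    f=c["pixels"].shape[0]/2/np.tan(np.radians(c["vfov"]/2))
    q=P[:3,:3].T@(np.array(p)-P[:3,3]); return np.array([c["cx"]-f*q[0]/q[2],c["cy"]+f*q[1]/q[2]])
E
python3 - <<'E'
import pickle,cv2,numpy as np
from h import *
d=pickle.load(open("c0.pkl","rb"));t=d["top"]["pixels"][:,:,::-1];s=d["scene"]["pixels"][:,:,::-1]
a=cv2.resize(t[140:225,172:258],None,fx=4.6,fy=4.6,interpolation=cv2.INTER_CUBIC)
b=cv2.resize(s[155:240,245:345],None,fx=3.9,fy=4.6,interpolation=cv2.INTER_CUBIC)
b=b[:a.shape[0]]
cv2.imwrite("pics/crop.png",np.hstack([a,b]));print(a.shape,b.shape)
hsv=cv2.cvtColor(t,cv2.COLOR_BGR2HSV)
# plate + tray: low saturation regions
for nm,(x0,x1,y0,y1),z in(("plate",(172,258,140,225),30),("tray",(296,362,144,212),35)):
    m=np.zeros(t.shape[:2],np.uint8);m[y0:y1,x0:x1]=(hsv[y0:y1,x0:x1,1]<60)*255
    m=cv2.morphologyEx(m,cv2.MORPH_OPEN,np.ones((3,3)))
    cs,_=cv2.findContours(m,0,2);c=max(cs,key=cv2.contourArea)
    r=cv2.minAreaRect(c);bx=cv2.boxPoints(r)
    w=np.array([ray(d["top"],p,z) for p in bx]);print(nm,r,bx.round(1).tolist(),w.round(1).tolist(),w.mean(0).round(1),[np.linalg.norm(w[i]-w[i-1]).round(1) for i in range(4)])
E
```

```text
(391, 396, 3) (391, 390, 3)
plate ((215.42164611816406, 182.17027282714844), (62.54099655151367, 63.476768493652344), 81.02737426757812) [[179.1999969482422, 156.1999969482422], [241.89999389648438, 146.3000030517578], [251.60000610351562, 208.10000610351562], [188.89999389648438, 218.0]] [[620.3, 242.9, 30.0], [657.0, 43.7, 30.0], [459.5, 8.1, 30.0], [424.2, 204.6, 30.0]] [540.3 124.8  30. ] [np.float64(199.8), np.float64(202.6), np.float64(200.6), np.float64(199.7)]
tray ((328.39556884765625, 177.6078338623047), (54.023277282714844, 48.46388626098633), 85.71085357666016) [[302.20001220703125, 152.5], [350.5, 148.89999389648438], [354.6000061035156, 202.6999969482422], [306.29998779296875, 206.39999389648438]] [[640.3, -149.4, 35.0], [655.6, -304.2, 35.0], [483.0, -316.7, 35.0], [468.4, -163.9, 35.0]] [ 561.8 -233.6   35. ] [np.float64(172.5), np.float64(155.5), np.float64(173.0), np.float64(153.5)]
```

View pics/crop.png

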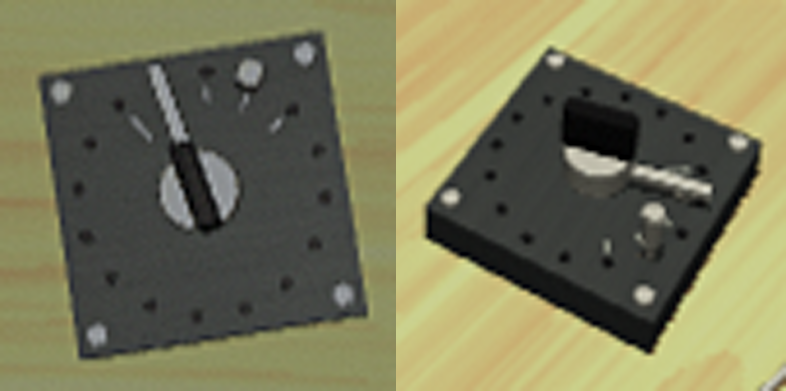

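The crop shows the pin's round head standing on the hole circle at top-view pixel (226,156). The four corner discs, e.g. (238,152), are flat plate screws, and the other hole marks are empty. The pointer ends at (205.5,155), between the zero tick at (202.5,167.5) and the pin. I'll check the angles to confirm.

```bash
python3 - <<'E'
import pickle
from h import *
d=pickle.load(open("c0.pkl","rb"));T=d["top"];S=d["scene"]
tp=lambda x,y:(172+x/4.6-.4,140+y/4.6-.4); sp=lambda x,y:(245+x/3.9-.4,155+y/4.6-.4)
c=np.array([540.3,124.8])
def an(p): v=p[:2]-c; return np.degrees(np.arctan2(v[1],v[0])).round(1),np.hypot(*v).round(1)
for n,q,z in(("pin",(249,71),69),("ptr",(155,68),45),("zero",(141,127),30),("t1?",(207,93),30),("t",(245,101),30),("t",(278,122),30),("hole",(119,104),30),("hole",(207,72),30),("hole",(292,110),30),("hub",(199,190),50)):
    p=ray(T,tp(*q),z);print(n,tp(*q),p.round(1),an(p))
# two-view pin top
a=ray(T,tp(249,71),69); b=ray(S,sp(654-396,212),69); print("scene pin",b.round(1))
print("edges dir",np.degrees(np.arctan2(43.7-242.9,657-620.3)),np.degrees(np.arctan2(242.9-204.6,620.3-424.2)))
E
```

```text
pin (225.73043478260868, 155.03478260869565) [619.9  91.4  69. ] (np.float64(-22.8), np.float64(86.3))
ptr (205.29565217391306, 154.38260869565218) [625.2 157.9  45. ] (np.float64(21.3), np.float64(91.2))
zero (202.25217391304346, 167.2086956521739) [586.6 168.3  30. ] (np.float64(43.2), np.float64(63.5))
t1? (216.6, 159.8173913043478) [611.4 123.4  30. ] (np.float64(-1.2), np.float64(71.1))
t (224.8608695652174, 161.55652173913043) [606.4  96.8  30. ] (np.float64(-22.9), np.float64(71.8))
t (232.03478260869565, 166.12173913043478) [592.2  73.6  30. ] (np.float64(-44.6), np.float64(72.9))
hole (197.4695652173913, 162.2086956521739) [602.4 184.   30. ] (np.float64(43.7), np.float64(85.8))
hole (216.6, 155.25217391304346) [626.2 123.8  30. ] (np.float64(-0.7), np.float64(85.9))
hole (235.0782608695652, 163.51304347826087) [600.8  64.1  30. ] (np.float64(-45.1), np.float64(85.7))
hub (214.8608695652174, 180.90434782608696) [541.1 124.6  50. ] (np.float64(-14.6), np.float64(0.8))
scene pin [621.9  89.9  69. ]
edges dir -79.56106050068017 11.051237151310902
```

The angles agree. The zero tick is at 44°, the pointer at 22° (first click), and the pin at −23°, which is the third stop. The pin is at about (621, 91) mm, and the plate's x axis is at about +10.3°. Next I'll move above the pin.

```bash
python3 -m pendant '{"dp":[[0.06,-0.033,0.01],[0.12,-0.066,0.02],[0.175,-0.097,0.03],[0.23,-0.128,0.035],[0.285,-0.158,0.04],[0.34,-0.188,0.045],[0.395,-0.219,0.05],[0.44,-0.244,0.055]],"rotation":[[0,0,0.06],[0,0,0.12],[0,0,0.18],[0,0,0.24],[0,0,0.3],[0,0,0.36],[0,0,0.42],[0,0,0.4588]]}' 0.04
python3 - <<'E'
from plant import get_obs
o=get_obs();print(o["tool_pos"],o["tcp_rot"],o["joint_positions"])
E
```

```text
time: 1.1
tool_pos: [516.2, -60.4, 190.8]
tcp_rot: [3.141, 0.0, -0.001]
contact_force: [1.5, -1.0, -0.4]
grip_width: 39.9
finger_force: 0.0
[516.22469307 -60.4066744  190.80362398] [ 3.14137594e+00  5.23688941e-05 -1.42854917e-03] [-2.63885933e-01  3.83705182e-01  1.62230575e+00 -2.45791955e-04
  1.13557608e+00  1.30844256e+00]
```

```bash
python3 -m pendant '{"dp":[[0.034,-0.049,0.014],[0.068,-0.098,0.027],[0.102,-0.148,0.04],[0.102,-0.148,0.04],[0.102,-0.148,0.04]],"rotation":[[0,0,0],[0,0,0],[0,0,0],[0,0,0],[0,0,0]]}'
python3 - <<'E'
from plant import get_obs,vision
import cv2,pickle
o=get_obs();c=vision.capture("wrist")
pickle.dump((o,c),open("w1.pkl","wb"));print(o["tool_pos"],o["tcp_rot"])
print({k:v for k,v in c.items() if k!="pixels"})
cv2.imwrite("pics/w1.png",c["pixels"][:,:,::-1])
E
```

```text
time: 1.72
tool_pos: [616.8, 85.5, 150.5]
tcp_rot: [3.141, 0.002, 0.001]
contact_force: [-0.2, -0.5, -0.3]
grip_width: 39.9
finger_force: 0.0
[616.83861316  85.52083386 150.48579603] [3.14109493e+00 1.52300305e-03 5.78028248e-04]
{'vfov': 66.89720622084116, 'cx': 248.82905335314604, 'cy': 187.15933396301418, 'T_tool_cam': array([[-4.39686126e-04,  9.66846417e-01,  2.55358206e-01,
         6.79390333e+01],
       [ 9.99999390e-01,  1.66421230e-04,  1.09172950e-03,
         5.93201964e-01],
       [ 1.01303773e-03,  2.55358531e-01, -9.66845900e-01,
        -1.39568315e+02],
       [ 0.00000000e+00,  0.00000000e+00,  0.00000000e+00,
         1.00000000e+00]])}
```

View pics/w1.png

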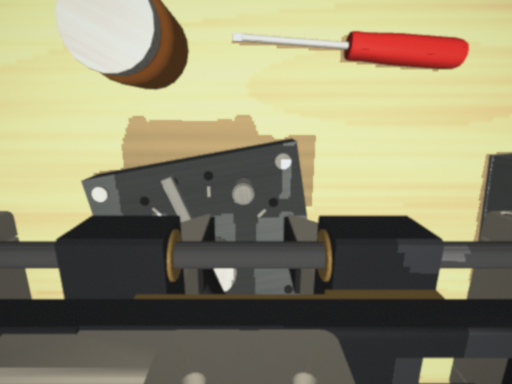

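The wrist view shows the pin's head at (243,192), the pointer at (175,198), and the jar and screwdriver beyond the plate. I'll cast the ray for the pin's head top at z = 69.

```bash
python3 - <<'E'
import pickle
from h import *
from scipy.spatial.transform import Rotation as R
from plant import get_obs
o,c=pickle.load(open("w1.pkl","rb"))
W=np.eye(4);W[:3,:3]=R.from_euler("xyz",o["tcp_rot"]).as_matrix();W[:3,3]=o["tool_pos"];P=W@c["T_tool_cam"]
g=cv2.cvtColor(c["pixels"],cv2.COLOR_RGB2GRAY)[175:212,225:265]
_,m=cv2.threshold(g,0,255,cv2.THRESH_OTSU);n,l,s,ce=cv2.connectedComponentsWithStats(m)
print(s.tolist(),(ce+[225,175]).round(1).tolist())
for q in((243,192),(243,190)):print(ray(c,q,69,P).round(1))
for n,q,z in(("scr",(283,161),30),("scrL",(99.5,194.5),30),("tick2",(209,191),30)):print(n,ray(c,q,z,P).round(1))
print(get_obs()["tool_pos"])
E
```

```text
[[0, 0, 40, 37, 1103], [7, 8, 22, 22, 369], [36, 34, 4, 3, 8]] [[245.0, 192.6], [242.6, 193.7], [262.9, 210.4]]
[622.3  89.7  69. ]
[624.   89.7  69. ]
scr [640.4  54.3  30. ]
scrL [608.8 224.3  30. ]
tick2 [612.2 122.2  30. ]
[616.87066533  84.87793236 151.00471164]
```

```bash
python3 -m pendant '{"dp":[[0.0045,-0.005,0.02],[0.0045,-0.005,0.05],[0.0045,-0.005,0.075],[0.0045,-0.005,0.088],[0.0045,-0.005,0.094],[0.0045,-0.005,0.094]],"rotation":[[0,0,0],[0,0,0],[0,0,0],[0,0,0],[0,0,0],[0,0,0]]}'
python3 -m pendant '{"dp":[[0,0,0],[0,0,0],[0,0,0],[0,0,0]],"rotation":[[0,0,0],[0,0,0],[0,0,0],[0,0,0]]}' 0.0
```

```text
time: 2.52
tool_pos: [622.1, 90.5, 57.3]
tcp_rot: [3.142, -0.0, -0.0]
contact_force: [0.9, 0.2, 0.3]
grip_width: 39.9
finger_force: 0.0
time: 3.02
tool_pos: [622.1, 90.7, 57.6]
tcp_rot: [3.142, -0.001, 0.0]
contact_force: [-0.7, 0.0, 2.1]
grip_width: 15.5
finger_force: 30.0
```

```bash
python3 -m pendant '{"dp":[[0,0,-0.01],[0,0,-0.025],[0,0,-0.045],[0,0,-0.07],[0,0,-0.09],[0,0,-0.09]],"rotation":[[0,0,0],[0,0,0],[0,0,0],[0,0,0],[0,0,0],[0,0,0]]}'
```

```text
time: 3.78
tool_pos: [623.0, 90.7, 149.7]
tcp_rot: [3.142, -0.005, 0.0]
contact_force: [-0.7, -0.7, -0.3]
grip_width: 15.2
finger_force: 30.0
```

```bash
python3 -m pendant '{"dp":[[-0.005,0.03,0],[-0.013,0.08,0],[-0.021,0.13,0],[-0.029,0.18,0],[-0.037,0.23,0],[-0.045,0.28,0],[-0.05,0.315,0],[-0.053,0.331,0]],"rotation":[[0,0,0],[0,0,0],[0,0,0],[0,0,0],[0,0,0],[0,0,0],[0,0,0],[0,0,0]]}'
python3 -m pendant '{"dp":[[0,0,0.015],[0,0,0.035],[0,0,0.06],[0,0,0.08],[0,0,0.088],[0,0,0.088],[0,0,0.088]],"rotation":[[0,0,0],[0,0,0],[0,0,0],[0,0,0],[0,0,0],[0,0,0],[0,0,0]]}'
```

```text
time: 4.78
tool_pos: [568.0, -241.9, 146.3]
tcp_rot: [-3.141, 0.001, -0.002]
contact_force: [0.2, 0.4, -1.6]
grip_width: 15.0
finger_force: 30.0
time: 5.65
tool_pos: [569.4, -240.1, 59.8]
tcp_rot: [3.141, -0.001, 0.001]
contact_force: [-0.4, -0.2, -1.0]
grip_width: 15.3
finger_force: 30.0
```

```bash
python3 -m pendant '{"dp":[[0,0,0.003],[0,0,0.003],[0,0,0.003],[0,0,0.003]],"rotation":[[0,0,0],[0,0,0],[0,0,0],[0,0,0]]}' 0.05
python3 -m pendant '{"dp":[[0,0,-0.02],[0,0,-0.05],[0,0,-0.08],[0,0,-0.11],[0,0,-0.11],[0,0,-0.11]],"rotation":[[0,0,0],[0,0,0],[0,0,0],[0,0,0],[0,0,0],[0,0,0]]}'
python3 - <<'E'
from plant import get_obs,vision
from h import *
import pickle
T=vision.capture("top");w=vision.capture("wrist");pickle.dump((T,w),open("c2.pkl","wb"))
a=cv2.resize(T["pixels"][135:225,170:260],None,fx=4,fy=4,interpolation=2)
s=vision.capture("scene")["pixels"][215:315,165:275]
cv2.imwrite("pics/c2.png",np.hstack([a,cv2.resize(s,(396,360),interpolation=2)])[:,:,::-1])
print(get_obs()["tool_pos"])
E
```

```text
time: 6.15
tool_pos: [568.9, -240.4, 56.3]
tcp_rot: [3.141, -0.0, -0.0]
contact_force: [-0.6, 0.1, 0.5]
grip_width: 48.6
finger_force: 0.0
time: 6.9
tool_pos: [568.4, -240.1, 165.3]
tcp_rot: [-3.141, 0.001, -0.0]
contact_force: [0.2, -0.8, -0.2]
grip_width: 49.9
finger_force: 0.0
[ 568.28788127 -240.02615955  164.69084991]
```

View pics/c2.png

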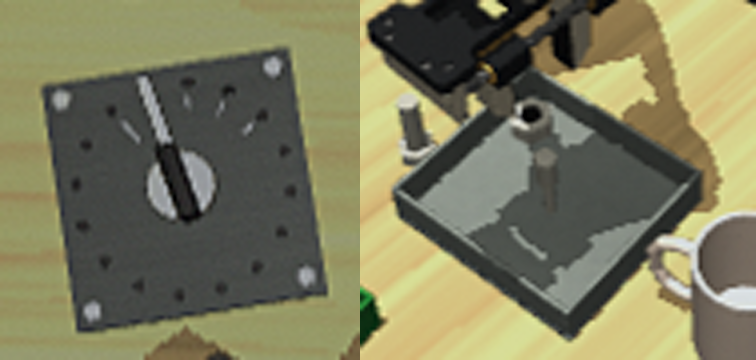

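The pin was lifted out and now stands upright on the tray floor, at about the middle of the tray. The nut and bolt have not moved, and the knob is still at the first click. Next I'll go to the knob.

```bash
python3 -m pendant '{"dp":[[-0.003,-0.03,0],[-0.007,-0.08,0],[-0.011,-0.13,0],[-0.015,-0.185,0.005],[-0.019,-0.24,0.01],[-0.023,-0.295,0.015],[-0.026,-0.34,0.015],[-0.0275,-0.3645,0.015]],"rotation":[[0,0,-0.05],[0,0,-0.1],[0,0,-0.15],[0,0,-0.2],[0,0,-0.25],[0,0,-0.3],[0,0,-0.35],[0,0,-0.38]]}'
python3 -m pendant '{"dp":[[0,0,0],[0,0,0]],"rotation":[[0,0,0],[0,0,0]]}'
```

```text
time: 8.05
tool_pos: [540.5, 126.5, 150.1]
tcp_rot: [-3.141, 0.002, 0.383]
contact_force: [-1.1, 0.7, 0.4]
grip_width: 50.1
finger_force: 0.0
time: 8.3
tool_pos: [541.2, 123.5, 150.6]
tcp_rot: [3.141, 0.001, 0.379]
contact_force: [-0.1, -0.0, -0.2]
grip_width: 50.1
finger_force: 0.0
```

```bash
python3 -m pendant '{"dp":[[0,-0.001,0.02],[0,-0.001,0.045],[0,-0.001,0.065],[0,-0.001,0.075],[0,-0.001,0.075],[0,-0.001,0.075]],"rotation":[[0,0,0],[0,0,0],[0,0,0],[0,0,0],[0,0,0],[0,0,0]]}'
python3 -m pendant '{"dp":[[0,0,0],[0,0,0],[0,0,0],[0,0,0],[0,0,0]],"rotation":[[0,0,0],[0,0,0],[0,0,0],[0,0,0],[0,0,0]]}' 0.0
python3 -c "
from plant import get_obs
o=get_obs();print(o['tool_pos'],o['tcp_rot'],o['contact_force'],o['moment'])"
```

```text
time: 9.05
tool_pos: [541.6, 124.8, 76.8]
tcp_rot: [3.141, -0.001, 0.379]
contact_force: [1.0, 0.4, -0.1]
grip_width: 50.0
finger_force: 0.0
time: 9.68
tool_pos: [541.8, 123.4, 76.2]
tcp_rot: [3.139, -0.0, 0.38]
contact_force: [1.6, -7.5, -0.9]
grip_width: 15.9
finger_force: 30.0
[541.77001896 123.4326315   76.24131377] [ 3.13872599e+00 -3.56225354e-04  3.80265994e-01] [ 1.56726114 -7.45745562 -0.91340768] [-1.21888742 -0.28225788  0.04860684]
```

```bash
python3 -m pendant '{"dp":[[0,0.0013,0],[0,0.0013,0],[0,0.0013,0],[0,0.0013,0],[0,0.0013,0],[0,0.0013,0],[0,0.0013,0],[0,0.0013,0]],"rotation":[[0,0,-0.06],[0,0,-0.12],[0,0,-0.18],[0,0,-0.24],[0,0,-0.3],[0,0,-0.36],[0,0,-0.41],[0,0,-0.41]]}'
python3 -m pendant '{"dp":[[0,0,0],[0,0,0],[0,0,0]],"rotation":[[0,0,0],[0,0,0],[0,0,0]]}'
python3 - <<'E'
from plant import get_obs,vision
from h import *
o=get_obs();print(o["tcp_rot"],o["contact_force"],o["moment"])
T=vision.capture("top");cv2.imwrite("pics/c3.png",cv2.resize(T["pixels"][135:225,170:260],None,fx=5,fy=5,interpolation=2)[:,:,::-1])
E
```

```text
time: 10.68
tool_pos: [542.0, 123.1, 76.2]
tcp_rot: [3.14, 0.0, 0.789]
contact_force: [0.9, -4.9, 0.3]
grip_width: 15.8
finger_force: 30.0
time: 11.05
tool_pos: [542.0, 123.1, 76.2]
tcp_rot: [3.14, 0.0, 0.788]
contact_force: [1.8, -5.1, -0.3]
grip_width: 15.8
finger_force: 30.0
[3.14015132e+00 6.18821655e-05 7.88450832e-01] [ 1.8409997  -5.12305876 -0.33653559] [-0.75255409 -0.22691056 -0.20357933]
```

View pics/c3.png

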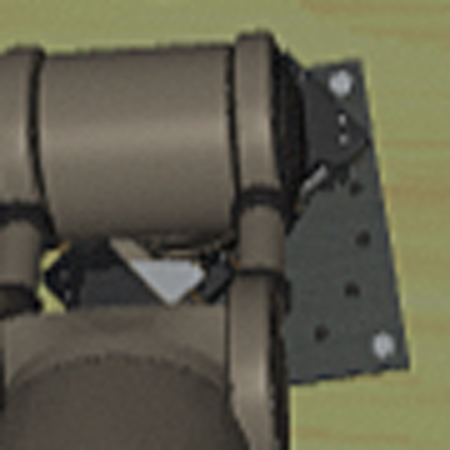

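The arm hides the pointer from above. The tool yaw is 0.788, against 0.775 for zero, and the fingers hold the bar flat, so the knob is at its zero stop. Next I'll turn clockwise 1.18 rad in two parts and check with the wrist camera.

```bash
python3 -m pendant '{"dp":[[0,0,0],[0,0,0],[0,0,0],[0,0,0],[0,0,0],[0,0,0],[0,0,0],[0,0,0]],"rotation":[[0,0,0.08],[0,0,0.16],[0,0,0.24],[0,0,0.32],[0,0,0.4],[0,0,0.48],[0,0,0.55],[0,0,0.6]]}'
python3 -m pendant '{"dp":[[0,0,0],[0,0,0],[0,0,0],[0,0,0],[0,0,0],[0,0,0],[0,0,0],[0,0,0]],"rotation":[[0,0,0.08],[0,0,0.16],[0,0,0.24],[0,0,0.32],[0,0,0.4],[0,0,0.48],[0,0,0.55],[0,0,0.59]]}'
python3 -m pendant '{"dp":[[0,0,0],[0,0,0],[0,0,0]],"rotation":[[0,0,0],[0,0,0],[0,0,0]]}'
python3 - <<'E'
from plant import get_obs,vision
from h import *
import pickle
o=get_obs();c=vision.capture("wrist");pickle.dump((o,c),open("w2.pkl","wb"));print(o["tool_pos"],o["tcp_rot"],o["contact_force"],o["moment"])
cv2.imwrite("pics/w2.png",c["pixels"][:,:,::-1])
E
```

```text
time: 12.1
tool_pos: [541.7, 123.5, 76.2]
tcp_rot: [3.141, -0.0, 0.187]
contact_force: [1.6, -3.1, -0.0]
grip_width: 15.4
finger_force: 30.0
time: 13.1
tool_pos: [541.8, 124.1, 76.3]
tcp_rot: [-3.141, -0.001, -0.403]
contact_force: [1.4, -0.9, -0.4]
grip_width: 16.1
finger_force: 30.0
time: 13.48
tool_pos: [541.7, 124.0, 76.2]
tcp_rot: [-3.141, -0.001, -0.4]
contact_force: [1.1, 1.0, 0.7]
grip_width: 15.5
finger_force: 30.0
[541.74713646 124.03918597  76.23111704] [-3.14117534e+00 -5.99235451e-04 -3.99799606e-01] [1.1188976  1.02731429 0.68766393] [ 0.02205136 -0.21001041 -0.06763228]
```

View pics/w2.png

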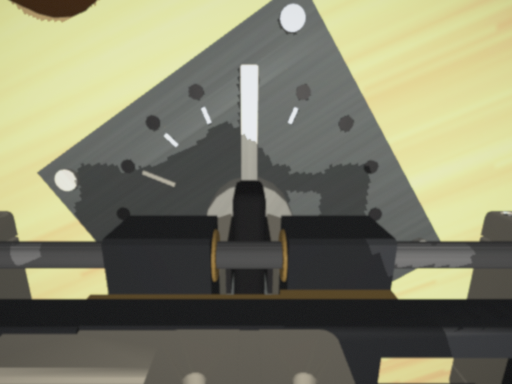

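The wrist view shows the pointer at (249, 65–180), midway between the second tick at (206,115) and the fourth at (293,115), so it covers the third. The tool turned 1.188 rad between the two holds, which confirms zero was reached. One last look at the tray, then I'll hand in.

```bash
python3 - <<'E'
from plant import vision
from h import *
s=vision.capture("scene")["pixels"]
cv2.imwrite("pics/s3.png",cv2.resize(s[150:330,150:400],None,fx=3,fy=3,interpolation=2)[:,:,::-1])
E
```

```text
(no output)
```

View pics/s3.png

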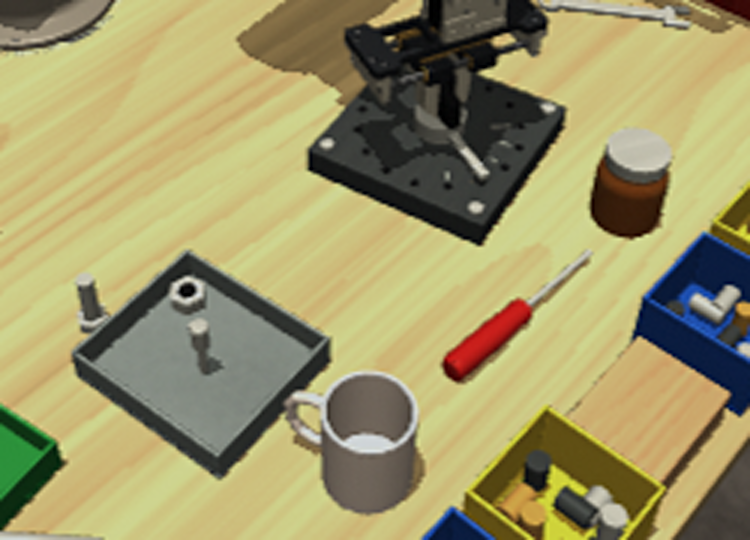

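The pin stands still in the grey tray (crop pixel (203,345)), the other items on the bench are in place, and the pointer is on the third stop.

```bash
python3 -c "
from plant import workorder
print(workorder.close_job())"
```

```text
the job is handed in; nothing more can be done
None
```

I handed the job in at about 13.5 s with the pin standing released in the grey tray and the knob, turned back to zero first, gripped and steady at the third click; nothing else on the bench moved, and no verdict came back.

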